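Lock up a printing block with spacers

ROBOT

A 6-joint arm with a two-finger parallel gripper is mounted at the origin on the work surface. World frame = base frame: x ahead of the robot, y to its left, z up, the work surface at z = 0. Lengths are in m, angles in rad, forces in N, time in s.
With the tool pointing down it reaches from about 0.25 to 0.725 m from the base axis. Payload 4 kg.
Tool frame: the origin (TCP) lies at the very end of the fingers, on their centre line; the grasp point (between the pads) lies 19 mm behind it (manip.pinch_z is the distance from the TCP to the grasp point, in m); z points along the fingers, y is the line along which they close (so a half turn about z gives the same grasp; the last joint's range is limited). The gripper opens to 85 mm and grips with 20 to 120 N. Pads are 22 mm wide; open, the fingers measure 114 mm over their backs; the gripper's body (76 mm by 85 mm) begins 54 mm behind the grasp point. The pads swing forward as they close: fully open they stand 13 mm farther back than shut.
Start: joints at [1.251, 0.241, 0.005, 1.335, 0, 1.571], TCP at [0.157, 0.475, 0.231] pointing down, gripper open.
Joint ranges: [-2.72, 2.72], [-1.05, 1.87], [-1.09, 1.28], [-1.99, 2.15], [-1.42, 1.44], [-3.14, 3.14]. Speed limits (rad/s): [2.79, 2.79, 3.14, 3.14, 3.14, 3.14].

INTERFACE

Orientations are given as a unit quaternion [w, x, y, z].
In Python, from cell import manip gives the robot as it stands.
- The arm moves only by the shell command python3 jog.py [FORCE], which reads ROWS from standard input. ROWS is a JSON object with one list for each field, all of the same length, 1 to 12, a row being the entries at one place: tx, ty, tz (the shift in m), spin (a turn about the tool's z in rad), aperture (the finger opening in m); each row shifts and turns the commanded pose from where the row before left it, along the tool's axes as they then stand; what a row does not reach is not made up. A row lasts 1/12 s, in which the tool goes at most 0.0417 m and 0.125 rad, less where a joint would pass 70% of its speed; a pose out of reach is approached as far as the arm can. The fingers move at their own pace and stop on an object; FORCE is the grip in N (left out, the last holds). Time passes only in rows, so rows that do not move let the fingers close. It prints the time, the measured TCP pose, the force, the opening and the grip force at its end. Input that does not fit is refused with a message, and nothing moves.
- manip.state(): the state, without advancing time (a new reading comes with each control period).
- manip.capture(name): name is "scene" or "top" or "wrist"; returns a dict with "pixels" (400x640x3 uint8, red, green, blue), "camera_matrix" (3x3 intrinsics, pixels), "rvec" (rotation vector, rad) and "tvec" (3), from world to camera coordinates, as OpenCV has them. Camera axes: x right, y down, z forward; pixel columns grow to the right and rows downward; lengths in m; the calibration is good to about 2 mm. A picture is of the moment at which its call begins. There is no depth.
- manip.finish_job(): hands the job in; it is judged then, once.
The state is a dict: "time_s": time; "qpos": joint angles; "joint_velocities": joint speeds; "effort": joint torques, N m; "ee_pos": TCP position; "orientation": TCP orientation; "force": force on the tool from outside, world axes, zero at the start; "torque": the same for the moment, N m; "width": finger opening in m; "grip_force": force on a finger pad.
Only numpy, scipy, OpenCV 4.12 (cv2) and the standard library are available. Lean on these libraries where they do the work, as an engineer would, in place of code of your own. Each camera call takes 0.05 s, during which the arm holds its last target. There are 200 camera calls.

TASK

Lock the printing block into the bed: stand loose wooden spacers upright, side by side, in the gap between the sliding jaw and the block, adding as many as it takes (two or three) until pushing the jaw by its fin closes the gap and you feel the stack press the sprung plate of the end stop back, about half of its 10 mm travel and without bottoming it. Finish while still holding the jaw in by its fin so that the stack stays squeezed, touching neither block nor spacers; spare spacers stay off the bed, and the other things on the table are left alone.

Things in the scene. Friction and masses are not known exactly. Their poses are not given: they have to be found in the camera images.
- bed: aluminium lock-up bed, a flat slab 76 x 290 x 12 mm, fixed to the table, no side walls. Origin on the table under it, level with the middle of its working length; z up; its y axis runs along its length from the jaw to the end stop (the bed spans y -160 to +130 mm), x runs across. Its upper face (the floor that parts stand on) is at z = 12 mm
- jaw (a joint): the sliding steel jaw on the bed; 0 = fully open, grows as it is pushed along the bed's +y towards the end stop, hard stop at 0.034 m. It runs freely; a light spring pushes it back to open (2 N at 0, 3.4 N at 0.034), so it opens when let go
- jaw_grip (a point): grip point on the jaw's upright fin (16 mm across the bed's x, 36 mm along the bed's y, top 82 mm above the table; its origin is at 70 mm, 12 mm below that top). Pinch the fin across the bed's x from above. The fin is 36 mm long, centred 22 mm behind (bed -y) the jaw's clamping face; moves with the jaw
- jaw_face (a point): middle of the jaw's clamping face (54 mm wide, 13 to 44 mm above the table), facing the bed's +y; moves with the jaw
- stop: the end stop bolted on the bed (60 mm wide, top 46 mm above the table), fixed but at a different place along the bed each time; its origin is on the bed's floor under the front of its sprung plate when that is not pressed; its y axis is the bed's y
- plate (a joint): the sprung steel plate (54 x 8 x 31 mm) on the front of the end stop; 0 = not pressed, grows as it is pushed back (bed +y), 0.010 m = bottomed. Spring 1500 N/m with no preload: 5 mm back is 7.5 N
- plate_face (a point): middle of the sprung plate's front face, which looks to the bed's -y, towards the jaw; moves with the plate
- block: wooden printing block with a rubber relief on top, 56 mm (across the bed) x 50 mm (along the bed) x 25 mm high, loose on the bed just in front of the sprung plate. Origin under its centre, on the bed's floor
- spacer0: one of four equal plain wooden spacers 56 x 14 x 30 mm (its x, y, z), standing on its long narrow edge on the table, 30 mm high. Origin under its centre, x along its length, y through its 14 mm thickness. Two or three are needed, depending on where the end stop is; grip it from above by its two ends (56 mm)
- spacer1: one of four equal plain wooden spacers 56 x 14 x 30 mm (its x, y, z), standing on its long narrow edge on the table, 30 mm high. Origin under its centre, x along its length, y through its 14 mm thickness. Two or three are needed, depending on where the end stop is; grip it from above by its two ends (56 mm)
- spacer2: one of four equal plain wooden spacers 56 x 14 x 30 mm (its x, y, z), standing on its long narrow edge on the table, 30 mm high. Origin under its centre, x along its length, y through its 14 mm thickness. Two or three are needed, depending on where the end stop is; grip it from above by its two ends (56 mm)
- spacer3: one of four equal plain wooden spacers 56 x 14 x 30 mm (its x, y, z), standing on its long narrow edge on the table, 30 mm high. Origin under its centre, x along its length, y through its 14 mm thickness. Two or three are needed, depending on where the end stop is; grip it from above by its two ends (56 mm)
- knob_stamp: stamp, 34 mm square wooden foot with a turned knob, 52 mm high, among the spacers. Origin under its centre. Bystander: leave it alone.
- ink_pad: flat black ink pad 80 x 120 x 14 mm. Origin under its centre. Bystander: leave it alone.
- tape_roll: roll of paper tape lying flat, 72 mm across, 20 mm high. Origin under its centre. Bystander: leave it alone.
- block_stamp: wooden stamp block 45 x 60 x 30 mm. Origin under its centre. Bystander: leave it alone.
- glue_bowl: dark bowl 130 mm across with three glue sticks, about 102 mm high. Origin under its centre. Bystander: leave it alone.
- pencil_pot: grey pot 72 mm across with pencils, about 155 mm high. Origin under its centre. Bystander: leave it alone.

How it is judged:
On the way:
1. a spacer stands upright on the bed between jaw and block (((x of spacer0 in the frame of bed between -0.015 and 0.015 m and z of spacer0 in the frame of bed between 0.008 and 0.016 m and angle between spacer0's own z axis and vertical below 0.15 rad and angle between the y axis of spacer0 and the y axis of bed, either way round below 0.17 rad and y of spacer0 in the frame of jaw_face above 0 m and y of spacer0 in the frame of block below -0.025 m) or (x of spacer1 in the frame of bed between -0.015 and 0.015 m and z of spacer1 in the frame of bed between 0.008 and 0.016 m and angle between spacer1's own z axis and vertical below 0.15 rad and angle between the y axis of spacer1 and the y axis of bed, either way round below 0.17 rad and y of spacer1 in the frame of jaw_face above 0 m and y of spacer1 in the frame of block below -0.025 m) or (x of spacer2 in the frame of bed between -0.015 and 0.015 m and z of spacer2 in the frame of bed between 0.008 and 0.016 m and angle between spacer2's own z axis and vertical below 0.15 rad and angle between the y axis of spacer2 and the y axis of bed, either way round below 0.17 rad and y of spacer2 in the frame of jaw_face above 0 m and y of spacer2 in the frame of block below -0.025 m) or (x of spacer3 in the frame of bed between -0.015 and 0.015 m and z of spacer3 in the frame of bed between 0.008 and 0.016 m and angle between spacer3's own z axis and vertical below 0.15 rad and angle between the y axis of spacer3 and the y axis of bed, either way round below 0.17 rad and y of spacer3 in the frame of jaw_face above 0 m and y of spacer3 in the frame of block below -0.025 m))), for 0.2 s.
At the end, for the whole second after the job is handed in: Each spacer either upright (0.15 rad), square, on the bed between jaw and block, within 15 mm of its centre line, or off the bed; block flat, square, pressing the plate; plate back 2.5 to 9 mm, still; fingers push the jaw over 2 N and touch no block or spacer (((x of spacer0 in the frame of bed between -0.015 and 0.015 m and z of spacer0 in the frame of bed between 0.008 and 0.016 m and angle between spacer0's own z axis and vertical below 0.15 rad and angle between the y axis of spacer0 and the y axis of bed, either way round below 0.17 rad and y of spacer0 in the frame of jaw_face above 0 m and y of spacer0 in the frame of block below -0.025 m) or (x of spacer0 in the frame of bed above 0.045 m or x of spacer0 in the frame of bed below -0.045 m or z of spacer0 in the frame of bed below 0.004 m)) and ((x of spacer1 in the frame of bed between -0.015 and 0.015 m and z of spacer1 in the frame of bed between 0.008 and 0.016 m and angle between spacer1's own z axis and vertical below 0.15 rad and angle between the y axis of spacer1 and the y axis of bed, either way round below 0.17 rad and y of spacer1 in the frame of jaw_face above 0 m and y of spacer1 in the frame of block below -0.025 m) or (x of spacer1 in the frame of bed above 0.045 m or x of spacer1 in the frame of bed below -0.045 m or z of spacer1 in the frame of bed below 0.004 m)) and ((x of spacer2 in the frame of bed between -0.015 and 0.015 m and z of spacer2 in the frame of bed between 0.008 and 0.016 m and angle between spacer2's own z axis and vertical below 0.15 rad and angle between the y axis of spacer2 and the y axis of bed, either way round below 0.17 rad and y of spacer2 in the frame of jaw_face above 0 m and y of spacer2 in the frame of block below -0.025 m) or (x of spacer2 in the frame of bed above 0.045 m or x of spacer2 in the frame of bed below -0.045 m or z of spacer2 in the frame of bed below 0.004 m)) and ((x of spacer3 in the frame of bed between -0.015 and 0.015 m and z of spacer3 in the frame of bed between 0.008 and 0.016 m and angle between spacer3's own z axis and vertical below 0.15 rad and angle between the y axis of spacer3 and the y axis of bed, either way round below 0.17 rad and y of spacer3 in the frame of jaw_face above 0 m and y of spacer3 in the frame of block below -0.025 m) or (x of spacer3 in the frame of bed above 0.045 m or x of spacer3 in the frame of bed below -0.045 m or z of spacer3 in the frame of bed below 0.004 m)) and x of block in the frame of bed between -0.015 and 0.015 m and z of block in the frame of bed between 0.008 and 0.016 m and angle between block's own z axis and vertical below 0.12 rad and angle between the y axis of block and the y axis of bed, either way round below 0.12 rad and value of joint plate between 0.0025 and 0.009 m and velocity of joint plate below 0.01 m/s and contact force between block and stop above 2 N and contact force between the fingers and bed above 2 N and value of joint jaw above 0.004 m and contact force between the fingers and spacer0 below 0.5 N and contact force between the fingers and spacer1 below 0.5 N and contact force between the fingers and spacer2 below 0.5 N and contact force between the fingers and spacer3 below 0.5 N and contact force between the fingers and block below 0.5 N); the arm keeps its last pose, push and grip.
It fails at once if a bystander is moved more than 30 mm (distance of any of knob_stamp, ink_pad, tape_roll, block_stamp, glue_bowl, pencil_pot from where it was at the start of the episode above 0.03 m).
It also fails if it takes over 64 s, if anything falls off the work surface, if the arm or the gripper's body presses on something with over 40 N, if the wrist force passes 120 N, or if a joint passes its speed limit or range.

## Working session

There is one attempt and no reset: what is moved stays moved. The work goes in short steps, Python scripts to look and compute and a shell command to move; the robot and the scene stay as the last step left them, time stands still between calls to the robot, and variables do not carry over. Pictures are saved under pics/ and viewed, at most 10 in all, crops included, and the job is handed in when it is done.

```bash
ls; mkdir -p pics
cat > h.py <<'E'
import numpy as np, cv2
from cell import manip
def cap(n,f=None):
    c=manip.capture(n)
    if f: cv2.imwrite('pics/'+f+'.png',c['pixels'][:,:,::-1])
    R=cv2.Rodrigues(np.array(c['rvec'],float))[0]
    return dict(K=np.array(c['camera_matrix'],float),R=R,t=np.array(c['tvec'],float).ravel(),im=c['pixels'])
def ray(c,p):
    d=c['R'].T@np.linalg.inv(c['K'])@np.array([p[0],p[1],1.]); o=-c['R'].T@c['t']; return o,d
def onz(c,p,z):
    o,d=ray(c,p); return o+d*(z-o[2])/d[2]
def tri(cs,ps):
    A=np.zeros((3,3));b=np.zeros(3)
    for c,p in zip(cs,ps):
        o,d=ray(c,p);d/=np.linalg.norm(d);M=np.eye(3)-np.outer(d,d);A+=M;b+=M@o
    return np.linalg.solve(A,b)
def proj(c,X):
    x=c['K']@(c['R']@np.array(X,float)+c['t']);return x[:2]/x[2]
E
python3 - <<'E'
from h import *
import pickle
d={}
for n in('scene','top','wrist'):
    d[n]=cap(n,n+'0'); print(n,-d[n]['R'].T@d[n]['t'],d[n]['K'][0,0])
pickle.dump(d,open('c0.pkl','wb'))
print(manip.state())
E
```

```text
cell.py
jog.py
pics
scene [ 0.84666563 -0.60489712  0.77031157] 383.549739392785
top [0.44886773 0.01714128 1.07770685] 383.54593229455975
wrist [0.0842683  0.49754452 0.37283009] 294.2051405708582
{'time_s': 0.15, 'qpos': array([1.25102868e+00, 2.41257790e-01, 3.99147411e-03, 1.33522557e+00,
       1.43163822e-05, 1.57079396e+00]), 'joint_velocities': array([-0.00137374, -0.00184942,  0.00383941, -0.00082643, -0.00117128,
       -0.00131438]), 'effort': array([ 3.30414186e-04, -3.72635508e+01,  2.52638769e+01,  1.23861348e-02,
        3.75168202e-05,  2.02542026e-06]), 'ee_pos': array([0.15700842, 0.47417104, 0.23059245]), 'orientation': array([-1.42037553e-04,  1.59202296e-01,  9.87245618e-01, -8.35828179e-04]), 'force': array([-0.0674021 ,  0.07068101,  0.12657218]), 'torque': array([-0.01287876, -0.00407467,  0.01857561]), 'grip_force': 0.0, 'width': 0.08516432583574024}
```

View pics/top0.png

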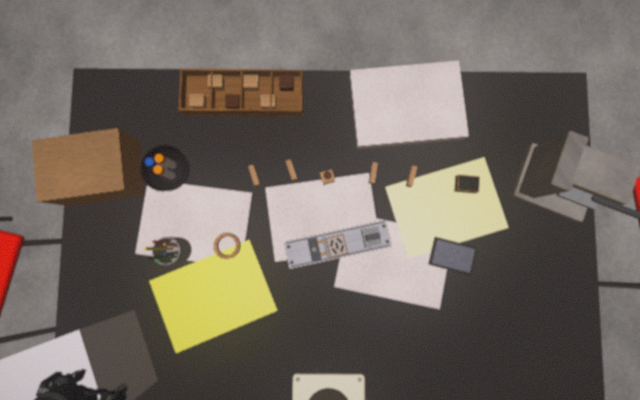

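View pics/scene0.png

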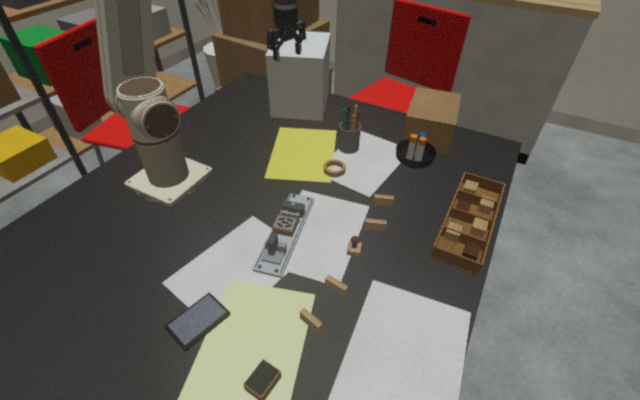

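Run:
```python
import cv2,numpy as np
a=cv2.imread('pics/top0.png')[150:275,235:430]; cv2.imwrite('pics/topc.png',cv2.resize(a,None,fx=4,fy=4,interpolation=cv2.INTER_CUBIC))
from h import *
import pickle;d=pickle.load(open('c0.pkl','rb'));c=d['top']
for n,p,z in(('bed',(288,255),.012),('bed',(390,235),.012),('s',(254,175),.03),('s',(291,170),.03),('s',(374,172),.03),('s',(412,176),.03),('knob',(327,177),.03)): print(n,onz(c,p,z).round(3))
```

```text
bed [0.412 0.113 0.012]
bed [ 0.468 -0.169  0.012]
s [0.631 0.208 0.03 ]
s [0.646 0.106 0.03 ]
s [ 0.642 -0.123  0.03 ]
s [ 0.631 -0.228  0.03 ]
knob [0.627 0.007 0.03 ]
```

View pics/topc.png

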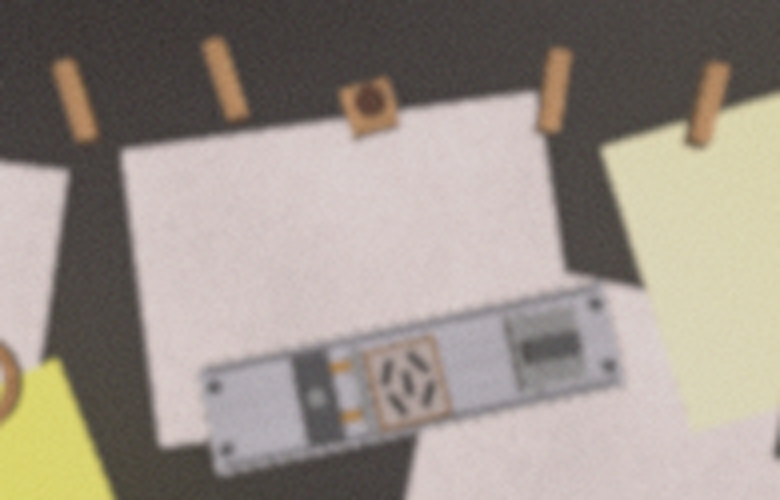

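The crop shows spacers at about (75,100), (225,80), (556,90) and (708,103), with the knob stamp between them at (369,105). The jaw is at the right of the bed (545,345), the block at (407,382) and the stop at (318,397). Next I fit the spacer poses from both fixed views and start turning the tool to the bed's yaw.

```bash
cat >> h.py <<'E'
from scipy.optimize import least_squares
def mom(m):
    M=cv2.moments(m.astype(np.uint8) if m.ndim==2 and m.dtype==bool else m, m.dtype==bool)
    return np.array([M['m10']/M['m00'],M['m01']/M['m00']]), .5*np.arctan2(2*M['mu11'],M['mu20']-M['mu02']), M['m00']
def boxhull(c,x,y,z,yaw,s=(.056,.014,.03)):
    cs,sn=np.cos(yaw),np.sin(yaw);P=[]
    for a in(-.5,.5):
        for b in(-.5,.5):
            for e in(0,1):
                u,v=a*s[0],b*s[1];P.append(proj(c,(x+cs*u-sn*v,y+sn*u+cs*v,z+e*s[2])))
    return cv2.convexHull(np.array(P,np.float32))
def blob(c,p,r=22):
    hsv=cv2.cvtColor(np.ascontiguousarray(c['im']),cv2.COLOR_RGB2HSV)
    m=((hsv[...,0]<20)&(hsv[...,1]>75)&(hsv[...,2]>60))
    n,l=cv2.connectedComponents(m.astype(np.uint8)); u,v=map(int,np.round(p))
    w=l[v-3:v+4,u-3:u+4]; k=np.bincount(w[w>0]).argmax(); return l==k
def fitbox(cs,ps,g,s=(.056,.014,.03)):
    B=[mom(blob(c,p)) for c,p in zip(cs,ps)]
    def f(q):
        r=[]
        for c,b in zip(cs,B):
            m=mom(boxhull(c,*q,s=s)); r+=list(m[0]-b[0]); r.append(8*np.sin(m[1]-b[1]))
        return r
    o=least_squares(f,g,x_scale=[.01,.01,.01,.1],diff_step=1e-4)
    return o.x,np.abs(o.fun).max(),[(b[2],mom(boxhull(c,*o.x,s=s))[2]) for c,b in zip(cs,B)]
def to(x,y,z,yaw):  # yaw = world angle of tool y; prints what is left in tool axes
    from scipy.spatial.transform import Rotation as Ro
    s=manip.state();q=s['orientation'];R=Ro.from_quat([q[1],q[2],q[3],q[0]]).as_matrix()
    cy=np.arctan2(R[1,1],R[0,1]);t=-((yaw-cy+np.pi/2)%np.pi-np.pi/2)
    w=np.array([x,y,z])-s['ee_pos']; a=cy-t
    print('t',round(s['time_s'],2),'yaw',cy.round(3),'turn',t.round(3),'d(now)',(R.T@w).round(4),'d(after turn)',np.round([w[0]*-np.sin(a)+w[1]*np.cos(a),w[0]*np.cos(a)+w[1]*np.sin(a),-w[2]],4),'F',s['force'].round(1))
E
python3 - <<'E'
from h import *
import pickle;d=pickle.load(open('c0.pkl','rb'))
for n,pt,ps,g in(('A',(254,175),(384,200),(.631,.208,0,.22)),('B',(291,170),(376,225),(.646,.106,0,.25)),('C',(374,172),(336,284),(.642,-.123,0,-.15)),('D',(412,176),(311,318),(.631,-.228,0,-.25))):
    try:
        x,r,a=fitbox([d['top'],d['scene']],[pt,ps],g); print(n,x.round(4),round(r,2),np.round(a,0).tolist())
    except Exception as e: print(n,e)
to(.46,-.04,.23,.215)
E
echo '{"tx": [0, 0, 0, 0, 0, 0, 0, 0, 0], "ty": [0, 0, 0, 0, 0, 0, 0, 0, 0], "tz": [0, 0, 0, 0, 0, 0, 0, 0, 0], "spin": [0.12, 0.12, 0.12, 0.12, 0.12, 0.12, 0.12, 0.12, 0.076], "aperture": [0.085, 0.085, 0.085, 0.085, 0.085, 0.085, 0.085, 0.085, 0.085]}' | python3 jog.py
python3 -c "
from h import *
to(.45,-.06,.25,.215)"
```

```text
A [ 6.330e-01  2.118e-01 -1.000e-04  3.411e-01] 0.54 [[157.0, 135.0], [200.0, 216.0]]
B [0.6487 0.1075 0.0009 0.344 ] 0.25 [[144.0, 113.0], [219.0, 241.0]]
C [ 0.6434 -0.1229  0.0034 -0.1148] 0.16 [[140.0, 133.0], [225.0, 300.0]]
D [ 0.6358 -0.2299  0.0041 -0.2741] 0.05 [[145.0, 149.0], [238.0, 318.0]]
t 0.15 yaw 1.251 turn 1.036 d(now) [-0.4493 -0.3929  0.0013] d(after turn) [-0.567   0.1863  0.0006] F [-0.1  0.1  0.1]
time_s: 0.9
ee_pos: [0.1571, 0.4744, 0.2309]
orientation: [0.0, 0.629, 0.777, -0.0]
force: [0.2, -0.2, 0.5]
width: 0.0849
grip_force: 0.0
t 0.9 yaw 0.21 turn -0.005 d(now) [-0.5837  0.1752 -0.0187] d(after turn) [-0.5846  0.1722 -0.0191] F [ 0.2 -0.2  0.5]
```

```bash
echo '{"tx": [-0.039, -0.039, -0.039, -0.039, -0.039, -0.039, -0.039, -0.039, -0.039, -0.039, -0.039, -0.039], "ty": [0.0115, 0.0115, 0.0115, 0.0115, 0.0115, 0.0115, 0.0115, 0.0115, 0.0115, 0.0115, 0.0115, 0.0115], "tz": [-0.001, -0.001, -0.001, -0.001, -0.001, -0.001, -0.001, -0.001, -0.001, -0.001, -0.001, -0.001], "spin": [0, 0, 0, 0, 0, 0, 0, 0, 0, 0, 0, 0], "aperture": [0.085, 0.085, 0.085, 0.085, 0.085, 0.085, 0.085, 0.085, 0.085, 0.085, 0.085, 0.085]}' | python3 jog.py >/dev/null
echo '{"tx": [-0.039, -0.039, -0.039, 0, 0], "ty": [0.0115, 0.0115, 0.0115, 0, 0], "tz": [-0.001, -0.001, -0.001, 0, 0], "spin": [0, 0, 0, 0, 0], "aperture": [0.085, 0.085, 0.085, 0.085, 0.085]}' | python3 jog.py 
python3 -c "
from h import *
import pickle
to(.45,-.06,.25,.215)
c=cap('wrist','w1'); pickle.dump(c,open('w1.pkl','wb'))
print(-c['R'].T@c['t'], c['R'][2])"
```

```text
time_s: 2.32
ee_pos: [0.4507, -0.0619, 0.2455]
orientation: [-0.001, 0.629, 0.777, -0.0]
force: [0.3, 0.8, 0.3]
width: 0.0851
grip_force: 0.0
t 2.32 yaw 0.211 turn -0.004 d(now) [ 0.002  -0.0003 -0.0045] d(after turn) [ 0.002  -0.0003 -0.0045] F [0.3 0.8 0.3]
[0.43523815 0.01245525 0.38794432] [ 0.06174758 -0.29439485 -0.95368701]
```

View pics/w1.png

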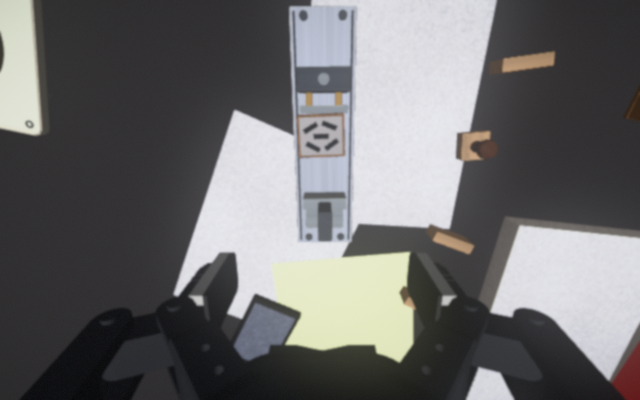

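The wrist view shows the whole bed, columns 290–356 and rows 7–240. Stop is at row 78, plate at about 108, block at 115–157 and jaw at 193–240. I'll enlarge it to measure the gap.

Run:
```python
import cv2
a=cv2.imread('pics/w1.png')[95:243,275:372]; a=cv2.resize(a,None,fx=4,fy=4,interpolation=cv2.INTER_CUBIC)
for k in range(0,150,10): cv2.line(a,(0,k*4),(8 if k%50 else 20,k*4),(0,0,255),1)
cv2.imwrite('pics/w1c.png',a)
from h import *
import pickle;c=pickle.load(open('w1.pkl','rb'))
for p in((290,7),(356,7),(298,240),(352,240)): print(onz(c,p,.012).round(4))
```

```text
[0.3781 0.1078 0.012 ]
[0.4499 0.123  0.012 ]
[ 0.4391 -0.1696  0.012 ]
[ 0.5131 -0.1538  0.012 ]
```

View pics/w1c.png

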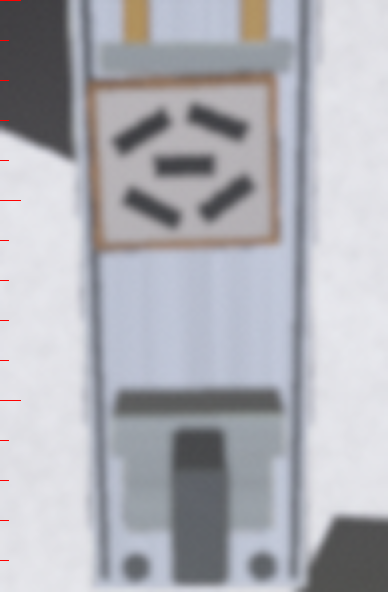

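Run:
```python
from h import *
import pickle;c=pickle.load(open('w1.pkl','rb'))
th=1.791; by=np.array([np.cos(th),np.sin(th)]); bx=np.array([by[1],-by[0]])
m=np.mean([onz(c,p,.012) for p in((290,7),(356,7),(298,240),(352,240))],0)[:2]; O=m-by*(-.015)
print('bed origin',O.round(4))
for n,p,z in(('facebot',(199,390),.013),('facetop',(199,414),.044),('blk fl',(97,248),.037),('blk fr',(279,241),.037),('blk bl',(88,82),.037),('blk br',(274,75),.037),('plate front',(195,72),.044),('fin front top',(199,431),.082),('fin rear top',(199,584),.082),('fin l',(172,560),.082),('fin r',(228,560),.082)):
    X=onz(c,(p[0]/4+275,p[1]/4+95),z)[:2]; print(n,X.round(4),'bed',(bx@(X-O)*1e3).round(1),(by@(X-O)*1e3).round(1))
```

```text
bed origin [ 0.4418 -0.0085]
facebot [ 0.4611 -0.0937] bed 0.2 -87.4
facetop [ 0.4606 -0.0924] bed 0.0 -86.0
blk fl [ 0.4203 -0.05  ] bed -30.1 -35.8
blk fr [ 0.473  -0.0366] bed 24.4 -34.3
blk bl [ 0.4089 -0.0036] bed -31.0 12.0
blk br [0.4606 0.0094] bed 22.3 13.4
plate front [0.4383 0.0056] bed -0.3 14.6
fin front top [ 0.4588 -0.0856] bed -0.2 -79.0
fin rear top [ 0.4685 -0.1306] bed -0.6 -124.9
fin l [ 0.4594 -0.1249] bed -8.2 -117.4
fin r [ 0.475  -0.1215] bed 7.7 -117.5
```

Run:
```python
from h import *
import pickle;d=pickle.load(open('c0.pkl','rb'));w=pickle.load(open('w1.pkl','rb'))
for n,pt,ps,pw,g in(('B',(291,170),(376,225),(525,63),(.646,.106,0,.3)),('C',(374,172),(336,284),(453,241),(.642,-.123,0,-.12))):
    for cs,pp in(([d['top'],d['scene'],w],[pt,ps,pw]),([d['top'],w],[pt,pw])):
        x,r,a=fitbox(cs,pp,g); print(n,x.round(4),round(r,2),np.round(a,0).tolist())
    o=[boxhull(w,*x)[:,0].mean(0).round(1)]
to(.643,-.124,.14,-.13)
```

```text
B [0.6507 0.1068 0.0074 0.354 ] 1.29 [[144.0, 114.0], [219.0, 244.0], [775.0, 953.0]]
B [0.6475 0.1056 0.0136 0.3322] 0.44 [[144.0, 116.0], [775.0, 1010.0]]
C [ 0.645  -0.1228  0.006  -0.1058] 0.83 [[140.0, 134.0], [225.0, 303.0], [504.0, 757.0]]
C [ 0.6431 -0.121   0.0105 -0.1054] 0.28 [[140.0, 135.0], [504.0, 776.0]]
t 2.37 yaw 0.213 turn 0.343 d(now) [-0.1029  0.1753  0.1052] d(after turn) [-0.0379  0.1995  0.1056] F [-0.1  0.   0.4]
```

```bash
echo '{"tx": [0, 0, 0, -0.0062, -0.0062, -0.0062, -0.0062, -0.0062, -0.0062, 0, 0], "ty": [0, 0, 0, 0.033, 0.033, 0.033, 0.033, 0.033, 0.033, 0, 0], "tz": [0, 0, 0, 0.0176, 0.0176, 0.0176, 0.0176, 0.0176, 0.0176, 0, 0], "spin": [0.111, 0.111, 0.111, 0, 0, 0, 0, 0, 0, 0, 0], "aperture": [0.085, 0.085, 0.085, 0.085, 0.085, 0.085, 0.085, 0.085, 0.085, 0.085, 0.085]}' | python3 jog.py >/dev/null
python3 - <<'E'
from h import *
import pickle
to(.643,-.122,.017,-.12)
c=cap('wrist','w2'); pickle.dump(c,open('w2.pkl','wb')); print('pred',proj(c,(.643,-.122,.03)),'tcp at z=.03', proj(c,manip.state()['ee_pos']*[1,1,0]+[0,0,.03]))
E
```

```text
t 3.28 yaw -0.116 turn 0.004 d(now) [-0.0038  0.0029  0.119 ] d(after turn) [-0.0037  0.0019  0.119 ] F [-1.1  0.2  0.3]
pred [324.57306575 200.51245136] tcp at z=.03 [322.6354384  196.63163884]
```

View pics/w2.png

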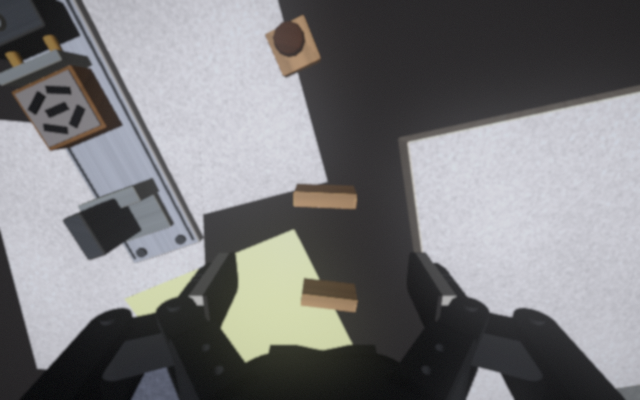

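The spacer's top face spans columns 294–357 and rows 196–208, centred at (325,202). That is within 1.5 mm of the prediction and level with the fingers, so I descend and grip.

```bash
echo '{"tx": [-0.005, 0, 0, 0, 0, 0, 0, 0, 0], "ty": [0.004, 0, 0, 0, 0, 0, 0, 0, 0], "tz": [0.03, 0.033, 0.033, 0.033, 0, 0, 0, 0, 0], "spin": [0, 0, 0, 0, 0, 0, 0, 0, 0], "aperture": [0.085, 0.085, 0.085, 0.085, 0.085, 0.05, 0.05, 0.05, 0.05]}' | python3 jog.py 40
python3 -c "
from h import *
to(.643,-.122,.008,-.12)"
```

```text
time_s: 4.08
ee_pos: [0.649, -0.126, 0.0165]
orientation: [0.003, 0.747, 0.664, 0.002]
force: [-1.0, 1.4, 8.3]
width: 0.0543
grip_force: 42.8
t 4.08 yaw -0.118 turn 0.002 d(now) [ 0.0033 -0.0065  0.0085] d(after turn) [ 0.0032 -0.0064  0.0085] F [-1.   1.4  8.3]
```

```bash
cat >> h.py <<'E'
TH=1.791; BY=np.array([np.cos(TH),np.sin(TH)]); BX=np.array([BY[1],-BY[0]]); O=np.array([.4418,-.0085])
def tob(x,y,z): X=O+BX*x+BY*y; to(X[0],X[1],z,TH-np.pi/2)
def bed(X): X=np.array(X)[:2]-O; return (np.array([BX@X,BY@X])*1e3).round(1)
E
echo '{"tx": [0, 0, 0, 0, 0, 0, 0], "ty": [0, 0, 0, 0, 0, 0, 0], "tz": [-0.03, -0.04, -0.04, 0, 0, 0, 0], "spin": [0, 0, 0, -0.115, -0.115, -0.11, 0], "aperture": [0.05, 0.05, 0.05, 0.05, 0.05, 0.05, 0.05]}' | python3 jog.py 40
python3 - <<'E'
from h import *
tob(-.002,-.049,.125)
E
```

```text
time_s: 4.67
ee_pos: [0.6472, -0.1259, 0.1247]
orientation: [0.002, 0.624, 0.782, 0.001]
force: [-0.1, -0.2, -0.4]
width: 0.0548
grip_force: 42.5
t 4.67 yaw 0.224 turn 0.004 d(now) [ 0.1111 -0.1764 -0.0013] d(after turn) [ 0.1105 -0.1768 -0.0003] F [-0.1 -0.2 -0.4]
```

```bash
echo '{"tx": [0.0185, 0.0185, 0.0185, 0.0185, 0.0185, 0.0185, 0, 0, 0], "ty": [-0.0294, -0.0294, -0.0294, -0.0294, -0.0294, -0.0294, 0, 0, 0], "tz": [0, 0, 0, 0, 0, 0, 0.03, 0, 0], "spin": [0, 0, 0, 0, 0, 0, 0, 0, 0], "aperture": [0.05, 0.05, 0.05, 0.05, 0.05, 0.05, 0.05, 0.05, 0.05]}' | python3 jog.py
python3 - <<'E'
from h import *
import pickle
tob(-.002,-.049,.0285)
c=cap('wrist','w3'); pickle.dump(c,open('w3.pkl','wb'))
cv2.imwrite('pics/w3c.png',cv2.resize(c['im'][60:320,220:420,::-1],None,fx=2.3,fy=2.3,interpolation=cv2.INTER_CUBIC))
E
```

```text
time_s: 5.42
ee_pos: [0.4493, -0.0562, 0.0922]
orientation: [-0.0, 0.625, 0.781, -0.0]
force: [0.5, 0.3, -0.6]
width: 0.0549
grip_force: 42.5
t 5.42 yaw 0.22 turn 0.0 d(now) [-0.0008  0.0011  0.0637] d(after turn) [-0.0008  0.0011  0.0637] F [ 0.5  0.3 -0.6]
```

View pics/w3c.png

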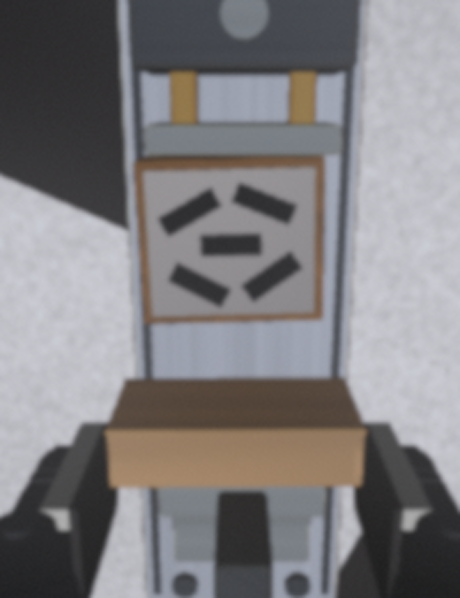

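The held spacer is square, with its top face at crop rows 429–486 and columns 107–363. The block's front edge is at row 320 and the plate's front at about row 155.

Run:
```python
from h import *
import pickle;c=pickle.load(open('w3.pkl','rb'))
for n,p,z in(('sp',(107,429),.1057),('sp',(362,429),.1057),('sp',(364,486),.1057),('sp',(107,486),.1057),('bot',(235,379),.0757),('blk',(148,322),.037),('blk',(323,317),.037),('blk',(136,160),.037),('blk',(323,157),.037),('plate',(240,155),.043),('bedL',(149,370),.012),('bedR',(340,370),.012)):
    print(n,bed(onz(c,(p[0]/2.3+220,p[1]/2.3+60),z)))
```

```text
sp [-29.8 -37.1]
sp [ 23.9 -37.1]
sp [ 25.1 -50.8]
sp [-30.6 -50.7]
bot [ -2.8 -38.2]
blk [-29.5 -35.4]
blk [ 24.1 -33.9]
blk [-31.  13.]
blk [22.2 13.8]
plate [-1.4 14.8]
bedL [-33.2 -61.2]
bedR [ 34.3 -61.3]
```

```bash
echo '{"tx": [0, 0, 0, 0, 0], "ty": [0, 0, 0, 0, 0], "tz": [0.03, 0.02, 0.012, 0, 0], "spin": [0, 0, 0, 0, 0], "aperture": [0.05, 0.05, 0.05, 0.05, 0.05]}' | python3 jog.py ; python3 -c "
from h import *
tob(-.002,-.049,.0285)"
```

```text
time_s: 5.88
ee_pos: [0.451, -0.0567, 0.0302]
orientation: [0.0, 0.625, 0.781, 0.0]
force: [-0.1, -0.2, -0.4]
width: 0.0546
grip_force: 45.3
t 5.88 yaw 0.221 turn 0.001 d(now) [ 0.     -0.0005  0.0017] d(after turn) [ 0.     -0.0005  0.0017] F [-0.1 -0.2 -0.4]
```

```bash
echo '{"tx": [0, 0, 0, 0], "ty": [0, 0, 0, 0], "tz": [0.002, 0, 0.001, 0], "spin": [0, 0, 0, 0], "aperture": [0.05, 0.05, 0.05, 0.05]}' | python3 jog.py; echo '{"tx": [0, 0, 0, 0, 0, 0, 0], "ty": [0, 0, 0, 0, 0, 0, 0], "tz": [0, 0, 0, -0.01, -0.04, -0.04, 0], "spin": [0, 0, 0, 0, 0, 0, 0], "aperture": [0.064, 0.068, 0.075, 0.085, 0.085, 0.085, 0.085]}' | python3 jog.py
python3 - <<'E'
from h import *
import pickle
c=cap('wrist','w4'); pickle.dump(c,open('w4.pkl','wb'))
cv2.imwrite('pics/w4c.png',cv2.resize(c['im'][60:320,220:420,::-1],None,fx=2.3,fy=2.3,interpolation=cv2.INTER_CUBIC))
to(.649,.106,.13,.34)
E
```

```text
time_s: 6.22
ee_pos: [0.4503, -0.0564, 0.0273]
orientation: [0.001, 0.624, 0.781, 0.0]
force: [-0.0, -0.1, 1.6]
width: 0.0545
grip_force: 45.4
time_s: 6.8
ee_pos: [0.4545, -0.0569, 0.1236]
orientation: [0.005, 0.624, 0.781, 0.003]
force: [1.7, -0.3, 0.0]
width: 0.0849
grip_force: 0.0
t 6.85 yaw 0.222 turn -0.118 d(now) [ 0.1157  0.2269 -0.0074] d(after turn) [ 0.0882  0.2388 -0.0091] F [0.8 0.7 0.1]
```

View pics/w4c.png

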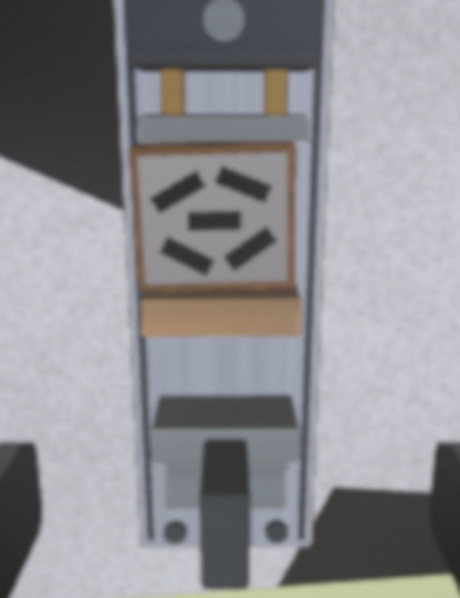

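Spacer 1 stands upright and square just in front of the block (crop rows 290–335). I go on to spacer B.

```bash
echo '{"tx": [0, 0.0126, 0.0126, 0.0126, 0.0126, 0.0126, 0.0126, 0.0126, 0, 0, 0], "ty": [0, 0.0341, 0.0341, 0.0341, 0.0341, 0.0341, 0.0341, 0.0341, 0, 0, 0], "tz": [0, -0.001, -0.001, -0.001, -0.001, -0.001, -0.001, -0.001, 0, 0, 0], "spin": [-0.118, 0, 0, 0, 0, 0, 0, 0, 0, 0, 0], "aperture": [0.085, 0.085, 0.085, 0.085, 0.085, 0.085, 0.085, 0.085, 0.085, 0.085, 0.085]}' | python3 jog.py >/dev/null
python3 - <<'E'
from h import *
import pickle
d=pickle.load(open('c0.pkl','rb'))
to(.649,.1065,.008,.34)
c=cap('wrist','w5'); pickle.dump(c,open('w5.pkl','wb'))
p=proj(c,(.649,.1065,.02)); print(p)
m=blob(c,p); v,u=np.where(m); print(u.min(),u.max(),v.min(),v.max(),m.sum(),cv2.minAreaRect(np.argwhere(m)[:,::-1].astype(np.int32)))
h=boxhull(c,.649,.1065,0,.34)[:,0]; print(h.round(0).tolist())
for z in(0,):
  x,r,a=fitbox([c,d['top']],[p,(291,170)],(.649,.1065,0,.34)); print(x.round(4),round(r,2),a)
E
```

```text
t 7.77 yaw 0.34 turn 0.0 d(now) [-0.0014  0.0054  0.1139] d(after turn) [-0.0014  0.005   0.1139] F [-0.3 -1.  -0.5]
[328.12338077 199.18638426]
295 362 186 210 1503 ((328.5, 198.0), (24.0, 67.0), 90.0)
[[362.0, 195.0], [361.0, 211.0], [295.0, 211.0], [295.0, 195.0], [298.0, 185.0], [358.0, 186.0]]
[0.6504 0.1075 0.0036 0.3584] 0.54 [(1503.0, 1706.2821443113498), (144.0, 112.85512139718048)]
```

```bash
echo '{"tx": [-0.001, 0, 0, 0, 0], "ty": [0.005, 0, 0, 0, 0], "tz": [0.03, 0.04, 0.036, 0, 0], "spin": [0, 0, 0, 0, 0], "aperture": [0.085, 0.085, 0.085, 0.085, 0.085]}' | python3 jog.py 40;python3 -c "
from h import *
to(.649,.1065,.016,.34)"
```

```text
time_s: 8.23
ee_pos: [0.6471, 0.1056, 0.016]
orientation: [-0.002, 0.578, 0.816, -0.002]
force: [-0.3, 0.3, -0.0]
width: 0.085
grip_force: 0.0
t 8.23 yaw 0.339 turn -0.001 d(now) [0.0002 0.002  0.    ] d(after turn) [0.0002 0.002  0.    ] F [-0.3  0.3 -0. ]
```

```bash
echo '{"tx": [0, 0, 0, 0, 0, 0, 0, 0, 0, 0], "ty": [0.002, 0, 0, 0, 0, 0, 0, 0, 0, 0], "tz": [0, 0, 0, 0, 0, -0.03, -0.04, -0.04, 0, 0], "spin": [0, 0, 0, 0, 0, 0, 0, 0, 0.12, 0], "aperture": [0.05, 0.05, 0.05, 0.05, 0.05, 0.05, 0.05, 0.05, 0.05, 0.05]}' | python3 jog.py 40;python3 -c "
from h import *
tob(-.002,-.066,.125)"
```

```text
time_s: 9.07
ee_pos: [0.6556, 0.1084, 0.1343]
orientation: [0.004, 0.626, 0.78, 0.004]
force: [-0.2, -0.7, -0.1]
width: 0.0539
grip_force: 42.2
t 9.07 yaw 0.218 turn -0.002 d(now) [-0.1339 -0.236   0.0066] d(after turn) [-0.1334 -0.2362  0.0093] F [-0.2 -0.7 -0.1]
```

```bash
echo '{"tx": [-0.0167, -0.0167, -0.0167, -0.0167, -0.0167, -0.0167, -0.0167, -0.0167, 0, 0, 0], "ty": [-0.0295, -0.0295, -0.0295, -0.0295, -0.0295, -0.0295, -0.0295, -0.0295, 0, 0, 0], "tz": [0, 0, 0, 0, 0, 0, 0, 0, 0.02, 0, 0], "spin": [0, 0, 0, 0, 0, 0, 0, 0, 0, 0, 0], "aperture": [0.05, 0.05, 0.05, 0.05, 0.05, 0.05, 0.05, 0.05, 0.05, 0.05, 0.05]}' | python3 jog.py 40;python3 - <<'E'
from h import *
tob(-.002,-.066,.0285)
c=cap('wrist','w6')
z=manip.state()['ee_pos'][2]-.016
p=proj(c,np.r_[O+BX*-.002+BY*-.066,z+.02]);print(p,boxhull(c,*(O+BX*-.002+BY*-.066),z,.22)[:,0].round(0).tolist())
v,u=np.where(blob(c,p));print(u.min(),u.max(),v.min(),v.max())
E
```

```text
time_s: 9.98
ee_pos: [0.4499, -0.074, 0.1072]
orientation: [-0.001, 0.625, 0.781, -0.0]
force: [0.3, -0.0, -0.2]
width: 0.0539
grip_force: 42.3
t 9.98 yaw 0.221 turn 0.001 d(now) [-0.0004  0.0046  0.0787] d(after turn) [-0.0003  0.0044  0.0787] F [ 0.3 -0.  -0.2]
[330.09882139 258.49698882] [[388.0, 256.0], [387.0, 281.0], [274.0, 281.0], [273.0, 256.0], [281.0, 231.0], [377.0, 231.0]]
269 375 227 271
```

```bash
echo '{"tx": [0, 0, 0, 0, 0, 0, 0, 0], "ty": [0.004, 0, 0, 0, 0, 0, 0, 0], "tz": [0.025, 0.03, 0.015, 0.006, 0, 0.002, 0.001, 0], "spin": [0, 0, 0, 0, 0, 0, 0, 0], "aperture": [0.05, 0.05, 0.05, 0.05, 0.05, 0.05, 0.05, 0.05]}' | python3 jog.py 40;python3 -c "
from h import *
tob(-.002,-.066,.0285)"
```

```text
time_s: 10.7
ee_pos: [0.4564, -0.0726, 0.0317]
orientation: [0.001, 0.624, 0.781, 0.001]
force: [-5.0, 2.0, 19.7]
width: 0.0538
grip_force: 53.5
t 10.7 yaw 0.222 turn 0.002 d(now) [-0.0003 -0.0023  0.0032] d(after turn) [-0.0003 -0.0022  0.0032] F [-5.   2.  19.7]
```

```bash
echo '{"tx": [0, 0, 0, 0, 0, 0, 0, 0, 0, 0], "ty": [0, 0, 0, 0, 0, 0, 0, 0, 0, 0], "tz": [-0.003, 0, 0, 0, 0, -0.01, -0.04, -0.04, 0, 0], "spin": [0, 0, 0, 0, 0, 0, 0, 0, 0, 0], "aperture": [0.05, 0.05, 0.064, 0.068, 0.075, 0.085, 0.085, 0.085, 0.085, 0.085]}' | python3 jog.py
python3 - <<'E'
from h import *
import pickle
c=cap('wrist','w7'); pickle.dump(c,open('w7.pkl','wb'))
cv2.imwrite('pics/w7c.png',cv2.resize(c['im'][60:320,220:420,::-1],None,fx=2.3,fy=2.3,interpolation=cv2.INTER_CUBIC))
tob(0,-.108,.053)
E
```

```text
time_s: 11.53
ee_pos: [0.4572, -0.0735, 0.124]
orientation: [0.003, 0.625, 0.78, 0.001]
force: [0.5, 0.3, -0.3]
width: 0.0849
grip_force: 0.0
t 11.58 yaw 0.22 turn -0.0 d(now) [-0.0417  0.0007  0.0692] d(after turn) [-0.0418  0.0008  0.0692] F [-0.3  0.   0. ]
```

View pics/w7c.png

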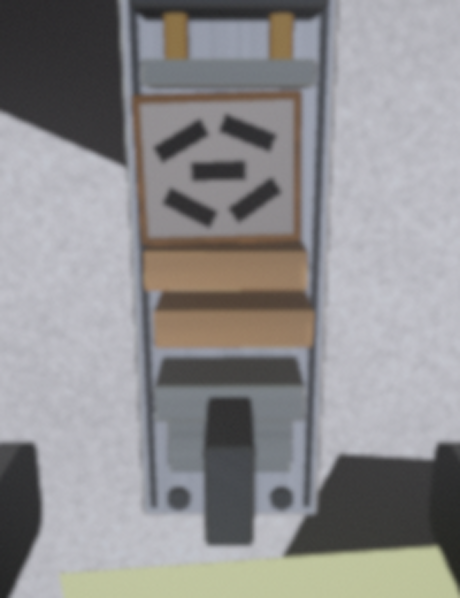

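Both spacers stand upright and square (crop rows 250–290 and 300–345). Now I grip the fin and push gently.

```bash
echo '{"tx": [-0.021, -0.021, 0, 0, 0, 0, 0, 0, 0, 0, 0, 0], "ty": [0.0005, 0.0005, 0, 0, 0, 0, 0, 0, 0, 0, 0, 0], "tz": [0, 0, 0.03, 0.03, 0.008, 0, 0, 0, 0, 0, 0, 0], "spin": [0, 0, 0, 0, 0, 0, 0, 0, 0, 0, 0, 0], "aperture": [0.085, 0.085, 0.085, 0.085, 0.085, 0.085, 0.01, 0.01, 0.01, 0.01, 0.01, 0.01]}' | python3 jog.py 40; python3 -c "
from h import *
tob(0,-.109,.055)"
```

```text
time_s: 12.58
ee_pos: [0.4645, -0.1144, 0.0547]
orientation: [0.0, 0.625, 0.78, -0.001]
force: [0.5, 0.5, 0.1]
width: 0.0153
grip_force: 39.3
t 12.58 yaw 0.22 turn -0.0 d(now) [-0.0007  0.001  -0.0003] d(after turn) [-0.0007  0.001  -0.0003] F [0.5 0.5 0.1]
```

```bash
cat > p.py <<'E'
from h import *
s=manip.state();print(bed(s['ee_pos']),'Fby',(s['force'][:2]@BY).round(2),'Fbx',(s['force'][:2]@BX).round(2),'w',s['width'].round(4),s['time_s'])
E
python3 p.py; echo '{"tx": [0.004, 0.004, 0.004, 0.004, 0.004, 0, 0], "ty": [0, 0, 0, 0, 0, 0, 0], "tz": [0, 0, 0, 0, 0, 0, 0], "spin": [0, 0, 0, 0, 0, 0, 0], "aperture": [0.01, 0.01, 0.01, 0.01, 0.01, 0.01, 0.01]}' | python3 jog.py>/dev/null; python3 p.py;  echo '{"tx": [0.003, 0, 0], "ty": [0, 0, 0], "tz": [0, 0, 0], "spin": [0, 0, 0], "aperture": [0.01, 0.01, 0.01]}' | python3 jog.py>/dev/null; python3 p.py;echo '{"tx": [0.003, 0, 0], "ty": [0, 0, 0], "tz": [0, 0, 0], "spin": [0, 0, 0], "aperture": [0.01, 0.01, 0.01]}' | python3 jog.py>/dev/null; python3 p.py;echo '{"tx": [0.002, 0, 0], "ty": [0, 0, 0], "tz": [0, 0, 0], "spin": [0, 0, 0], "aperture": [0.01, 0.01, 0.01]}' | python3 jog.py>/dev/null; python3 p.py
```

```text
Traceback (most recent call last):
  File "p.py", line 2, in <module>
    s=manip.state();print(bed(s['ee_pos']),'Fby',(s['force'][:2]@BY).round(2),'Fbx',(s['force'][:2]@BX).round(2),'w',s['width'].round(4),s['time_s'])
                                                                                                                     ^^^^^^^^^^^^^^^^
AttributeError: 'float' object has no attribute 'round'
Traceback (most recent call last):
  File "p.py", line 2, in <module>
    s=manip.state();print(bed(s['ee_pos']),'Fby',(s['force'][:2]@BY).round(2),'Fbx',(s['force'][:2]@BX).round(2),'w',s['width'].round(4),s['time_s'])
                                                                                                                     ^^^^^^^^^^^^^^^^
AttributeError: 'float' object has no attribute 'round'
Traceback (most recent call last):
  File "p.py", line 2, in <module>
    s=manip.state();print(bed(s['ee_pos']),'Fby',(s['force'][:2]@BY).round(2),'Fbx',(s['force'][:2]@BX).round(2),'w',s['width'].round(4),s['time_s'])
                                                            
[... 249 characters left out ...]
(s['force'][:2]@BY).round(2),'Fbx',(s['force'][:2]@BX).round(2),'w',s['width'].round(4),s['time_s'])
                                                                                                                     ^^^^^^^^^^^^^^^^
AttributeError: 'float' object has no attribute 'round'
Traceback (most recent call last):
  File "p.py", line 2, in <module>
    s=manip.state();print(bed(s['ee_pos']),'Fby',(s['force'][:2]@BY).round(2),'Fbx',(s['force'][:2]@BX).round(2),'w',s['width'].round(4),s['time_s'])
                                                                                                                     ^^^^^^^^^^^^^^^^
AttributeError: 'float' object has no attribute 'round'
```

```bash
sed -i "s/s\['width'\].round(4)/round(s['width'],4)/" p.py; python3 p.py; echo '{"tx": [0.001, 0, 0], "ty": [0, 0, 0], "tz": [0, 0, 0], "spin": [0, 0, 0], "aperture": [0.01, 0.01, 0.01]}' | python3 jog.py>/dev/null; python3 p.py;  echo '{"tx": [0.001, 0, 0], "ty": [0, 0, 0], "tz": [0, 0, 0], "spin": [0, 0, 0], "aperture": [0.01, 0.01, 0.01]}' | python3 jog.py>/dev/null; python3 p.py
```

```text
[ -0.9 -82.3] Fby -8.13 Fbx -4.45 w 0.0153 13.9167
[ -0.9 -81.9] Fby -8.35 Fbx -4.89 w 0.0154 14.1667
[ -0.9 -81.3] Fby -9.52 Fbx -4.95 w 0.0156 14.4167
```

```bash
echo '{"tx": [0.001, 0, 0], "ty": [0, 0, 0], "tz": [0, 0, 0], "spin": [0, 0, 0], "aperture": [0.01, 0.01, 0.01]}' | python3 jog.py>/dev/null; python3 p.py;  echo '{"tx": [0.001, 0, 0, 0, 0], "ty": [0, 0, 0, 0, 0], "tz": [0, 0, 0, 0, 0], "spin": [0, 0, 0, 0, 0], "aperture": [0.01, 0.01, 0.01, 0.01, 0.01]}' | python3 jog.py>/dev/null; python3 p.py
python3 - <<'E'
from h import *
c=cap('wrist','w8')
cv2.imwrite('pics/w8c.png',cv2.resize(c['im'][0:300,220:420,::-1],None,fx=2,fy=2,interpolation=cv2.INTER_CUBIC))
import pickle;pickle.dump(c,open('w8.pkl','wb'))
E
```

```text
[ -0.9 -80.7] Fby -11.12 Fbx -5.71 w 0.0155 14.6667
[ -0.9 -80.1] Fby -10.99 Fbx -4.88 w 0.0154 15.0833
```

View pics/w8c.png

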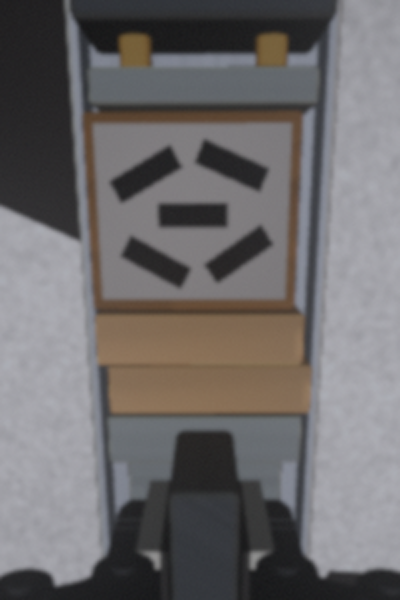

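The jaw, both spacers, the block and the plate are in contact with the stack square, and no finger is near the spacers (fingers from row 480 down). Now I measure how far the plate has moved.

```bash
python3 - <<'E'
from h import *
import pickle
c=pickle.load(open('w8.pkl','rb'))
f=lambda u,v,z:bed(onz(c,(u/2+220,v/2),z))
print('plate front',f(203,107,.043),'plate back',f(203,67,.043),'stop lip',f(200,18,.046),'blk',f(197,113,.037),f(200,306,.037),'face',f(210,414,.044),'sp',f(206,365,.042))
c=pickle.load(open('w3.pkl','rb'));g=lambda u,v,z:bed(onz(c,(u/2.3+220,v/2.3+60),z))
print('before: plate front',g(240,155,.043),'back',g(240,124,.043),'lip',g(240,68,.046))
E
python3 p.py
```

```text
plate front [-0.7 19.5] plate back [-0.7 27.9] stop lip [-1.3 37. ] blk [-2.2 19. ] [ -1.7 -28.5] face [  0.9 -57.1] sp [ -0.1 -43.7]
before: plate front [-1.4 14.8] back [-1.4 23. ] lip [-1.5 37.2]
[ -0.9 -80.1] Fby -12.74 Fbx -4.81 w 0.0153 15.1333
```

Vision puts the plate 4.8 mm back. The push force, less the jaw's own spring, implies about 5–6 mm. I let it settle and hand in.

```bash
echo '{"tx": [0, 0, 0, 0], "ty": [0, 0, 0, 0], "tz": [0, 0, 0, 0], "spin": [0, 0, 0, 0], "aperture": [0.01, 0.01, 0.01, 0.01]}' | python3 jog.py>/dev/null; python3 p.py; python3 -c "
from cell import manip
print(manip.finish_job())"
```

```text
[ -0.9 -80. ] Fby -11.78 Fbx -4.87 w 0.0152 15.4667
the job is handed in; nothing more can be done
None
```

I handed the job in at about 15.5 s with the block locked up by two spacers and the jaw still held in by its fin; the sprung plate measured about 5 mm back, and the hand-in call gave no verdict.

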